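# Square a brass blank in the fixture and throw the toggle clamp

### The arm

A 7-joint arm with a two-finger parallel gripper is mounted at the origin on the work surface. World frame = base frame: x ahead of the robot, y to its left, z up, the work surface at z = 0. Lengths are in m, angles in rad, forces in N, time in s.
With the tool pointing down it reaches from about 0.4 to 0.85 m from the base axis. Payload 10.4 kg.
Tool frame: the origin (TCP) lies midway between the tips of the shut fingers; the grasp point (between the pads) lies 19 mm behind it (manip.hold_point_z is the distance from the TCP to the grasp point, in m); z points along the fingers, y is the line along which they close (so a half turn about z gives the same grasp; the last joint's range is limited). The gripper opens to 85 mm and grips with 20 to 120 N. Pads are 22 mm wide; open, the fingers measure 114 mm over their backs; the gripper's body (76 mm by 85 mm) begins 54 mm behind the grasp point. The pads swing forward as they close: fully open they stand 13 mm farther back than shut.
Start: joints at [1.14, 0.332, -0.065, 1.46, 0.022, 1.35, -0.088], TCP at [0.248, -0.574, 0.231] pointing down, gripper open.
Joint ranges: [-2.6, 2.6], [-0.5, 2.12], [-1.47, 1.34], [0.16, 2.42], [-1.27, 4.41], [0.06, 2.06], [-2.6, 2.6]. Speed limits (rad/s): [2.22, 2.22, 2.79, 2.79, 3.14, 3.14, 3.14].

### API

Orientations are given as a unit quaternion [x, y, z, w].
In Python, from workcell import manip, eyes, job gives the robot as it stands.
- The arm moves only by the shell command python3 -m crank 'ROWS' [FORCE]. ROWS is JSON, a list that holds one entry, the list of rows, each a list of 7 numbers: the finger opening in cm, from 0 to 8.54, then the shift along the world's x, y, z in cm, then the turn, a rotation vector about the world's x, y, z in degrees. In form: [[[hand, x, y, z, ax, ay, az], ...]]. A call has 1 to 20 rows; each row shifts and turns the commanded pose from where the row before left it; what a row does not reach is not made up. A row lasts 1/8 s, in which the tool goes at most 62.5 mm and 10.7 degrees, less where a joint would pass 70% of its speed; a pose out of reach is approached as far as the arm can. A call with a gripper value outside its range is refused whole. The fingers move at their own pace and stop on an object; FORCE is the grip in N (left out, the last holds). Time passes only in rows, so rows that do not move let the fingers close. It gives the time, the measured TCP pose, the force, the opening and the grip force at its end, in the units of the state.
- manip.get_obs(): the state, without advancing time (a new reading comes with each control period).
- eyes.camera(name): name is "scene" or "top" or "wrist"; returns (picture, depth): 400x640x3 uint8, red, green, blue; 400x640 float32, m along the optical axis (not along the pixel's ray), 0 where there is no reading.
- eyes.camera_params(name): a dict with "fx", "fy", "cx", "cy" (pixels), "world_from_camera" (4x4, takes a point from camera to world coordinates); the wrist camera has in their place "hand_eye" (4x4, takes a point from camera to tool coordinates, whose origin is the TCP and whose axes are the flange's). Camera axes: x right, y down, z forward; pixel columns grow to the right and rows downward; lengths in m; the calibration is good to about 2 mm. A picture is of the moment at which its call begins: read the wrist's pose just before it. camera_params takes no time and is no camera call.
- job.hand_in(): hands the job in; it is judged then, once.
The state is a dict: "clock": time; "joint_pos": joint angles; "joint_velocities": joint speeds; "tau": joint torques, N m; "position": TCP position; "ee_rot": TCP orientation; "ft_force": force on the tool from outside, world axes, zero at the start; "torque": the same for the moment, N m; "grip_width": opening from 0.0 (shut) to 1.0 (fully open); "grasp_force": force on a finger pad.
Only numpy, scipy, OpenCV 4.12 (cv2) and the standard library are available. Lean on these libraries where they do the work, as an engineer would, in place of code of your own. Each camera call takes 0.05 s, during which the arm holds its last target. There are 200 camera calls.

### The job

The brass blank lies loose and askew on the fixture board. Slide it along the bed until a long side lies flush against the aluminium fence and its end butts against the head of the stop screw, feeling for the stop and pressing the blank home gently rather than ramming it, then swing the clamp's black lever over and down until it snaps past its dead centre and the rubber foot holds the blank there. Do not force the lever against its stop, let go of everything, and leave the other things where they lie.

Things in the scene. Friction and masses are not known exactly. Their poses are not given: they have to be found in the camera images.
- corner (a point): Reference point of the fixture at bed level (top of the board, 18 mm above the bench). The side fence's face is the plane y = 0, from x = -85 to -5 mm; y points away from it along the bed, z up, x along the fence towards the end stop. The stop screw's head (11 mm across, at y = 30, z = 6.5 mm) faces -x; its face lies somewhere between x = -20 and 0 mm
- jig: Plywood fixture board, 210 (x) by 340 (y) by 18 mm, fixed to the bench, turned by up to 17 degrees, carrying a fence, an end stop and a steel toggle clamp. Origin under its centre, axes as the corner point's. The corner point lies at x = 50, y = 50, z = 18 mm in this frame
- end_stop: End stop: aluminium angle bracket, 36 mm wide, 24 mm high, screwed to the board, with a hex-headed stop screw held by a lock nut. How far the screw is wound out differs every time by up to 20 mm and is not measured; it is where the blank's end must butt. Axes as the corner point's; the origin is the board's centre on the bed
- fence_side: Side fence: aluminium bar 14 mm thick, 80 mm long, 10 mm high, screwed to the board between blank and clamp; axes and origin as the end stop's
- blank_center (a point): Centre, half-way up, of the brass blank: a loose plain plate, 90 (its x) by 60 (its y) by 8 mm, about 0.36 kg, flat on the bed, 15 to 50 mm short of fence and stop, askew by up to 15 degrees. Sliding it takes 2 to 5 N; shoved askew it wedges. Seated, a long side lies on the fence and its end on the stop screw: centre at y = 30, z = 4 mm in the corner point's frame, x between -65 and -45
- blank: The same brass blank; origin under its centre, on the bed
- clamp_handle (a joint): Angle of the toggle clamp's lever, rad. 0 = open, upright; grows as it swings over and down towards the corner point's -y, away from the blank. Light at first; from 0.5 the arm's weight may carry it to 1.0, where the foot meets the blank. Then it stiffens to 1.3 N m (13 N at the grip) at 1.25 and eases to dead centre at 1.44; beyond, it snaps by itself to its stop at 1.56. Short of 1.44 it springs back
- pivot (a point): Hinge of the lever: on the hinge axis, mid-width; the axis runs along the corner point's x. It lies at x = -45, y = -115, z = 40 mm in the corner point's frame, axes as the corner point's. At joint angle q the lever points (1.61 - q) rad above level, towards -y: upright when open, 3 degrees above level on its stop
- handle_grip (a point): On the centre line of the clamp's black lever, 95 mm from the hinge axis, moving with it. The grip is 22 mm wide (along the hinge axis), 15 mm thick, from 45 to 140 mm from the hinge; its end is 198 mm above the bench when upright
- foot (a point): Underside of the rubber foot (19 mm across) on the hold-down arm, which follows the lever: open, the arm (16 mm wide) stands upright 45 mm from the lever on the blank's side, to 170 mm above the bench, its spindle and foot sticking out 36 mm towards the blank; shut, it lies level and the foot stands on the blank near its middle
- clamp_foot: The same sprung spindle with its rubber foot; shut, it presses the blank with about 10 N
- offcut: small brass offcut, 34 x 22 x 5 mm, lying on the fixture board in front of the clamp; leave alone; origin under its centre
- punch: dark steel centre punch, 103 mm long, 10 mm thick, lying on the fixture board behind the clamp; leave alone; origin near its middle, on the board
- pliers: pair of pliers with red grips, about 170 mm long, 16 mm high, on the bench to the right; leave alone; origin near the joint of the pliers, on the bench
- file: hand file with a wooden handle, 258 mm long, on the bench to the left; leave alone; origin where the handle meets the blade, x towards the tip
- dish: white ceramic dish, 124 mm across, 38 mm high, on the bench; leave alone; origin under its centre
- organiser: round clear box with a white lid, 112 mm across, 32 mm high, on the bench; leave alone; origin under its centre
Mind the look-alikes: they are no part of the job. What is meant by the blank is not pink, red or turquoise, and is the larger of those in its own colour.

How it is judged:
By the outcome, as a careful person would: the job done as asked, in the order asked, and still so for the second after the job is handed in, with the robot touching nothing.
It also fails if it takes over 67 s, if anything falls off the work surface, if the arm or the gripper's body presses on something with over 40 N, if the wrist force passes 120 N, or if a joint passes its speed limit or range.

## Working session

There is one attempt and no reset: what is moved stays moved. The work goes in short steps, Python scripts to look and compute and a shell command to move; the robot and the scene stay as the last step left them, time stands still between calls to the robot, and variables do not carry over. Pictures are saved under pics/ and viewed, at most 10 in all, crops included, and the job is handed in when it is done.

```bash
mkdir -p pics; ls
python3 - <<'E'
from workcell import manip, eyes
import cv2, numpy as np
o=manip.get_obs(); print(o)
for n in ("top","scene"):
    p,d=eyes.camera(n); cv2.imwrite(f"pics/{n}0.png",p[...,::-1]); np.save(f"pics/{n}0.npy",d)
    print(n,eyes.camera_params(n))
print(eyes.camera_params("wrist"))
E
```

```text
pics
{'clock': 0.0, 'joint_pos': array([ 1.14041714,  0.33284932, -0.06466697,  1.46093209,  0.02158955,
        1.34988996, -0.08848154]), 'joint_velocities': array([-0.00135966, -0.00042743,  0.0008997 , -0.00040227,  0.00017975,
        0.00044182,  0.00191066]), 'tau': array([-8.54364171e-04, -6.25439215e+01,  4.94888972e-02, -3.91598690e+01,
        1.62816863e-02,  9.89237189e-03, -1.33650215e-05]), 'position': array([ 0.24769207, -0.57342351,  0.23053433]), 'ee_rot': array([ 9.79285607e-01,  2.02482642e-01, -1.71644614e-04, -6.70332090e-04]), 'ft_force': array([0.10963618, 0.31930128, 0.41227906]), 'torque': array([ 0.04765163, -0.00780032, -0.03774028]), 'grasp_force': 0.0, 'grip_width': 1.0015239127868278}
top {'fx': 456.0407544319736, 'fy': 456.0407544319736, 'cx': 326.52960228829755, 'cy': 203.93646633557503, 'world_from_camera': array([[-0.01125275, -0.97466757,  0.22337526,  0.29883875],
       [-0.99993506,  0.01056585, -0.00427008,  0.04021426],
       [ 0.00180176, -0.22340881, -0.97472317,  1.24485421],
       [ 0.        ,  0.        ,  0.        ,  1.        ]])}
scene {'fx': 480.81699203469174, 'fy': 480.81699203469174, 'cx': 317.79667809129666, 'cy': 193.68447334834178, 'world_from_camera': array([[ 0.82943531,  0.44441699, -0.3384237 ,  0.96046145],
       [ 0.55857851, -0.65421178,  0.50989901, -0.58094618],
       [ 0.00520701, -0.61196445, -0.79086813,  1.08179806],
       [ 0.        ,  0.        ,  0.        ,  1.        ]])}
{'fx': 277.49027266969676, 'fy': 277.49027266969676, 'cx': 318.96850858333073, 'cy': 201.61592119445157, 'hand_eye': array([[ 2.64797739e-04, -9.62820021e-01, -2.70143550e-01,
         6.88925338e-02],
       [ 9.99999765e-01,  4.25890695e-04, -5.37708231e-04,
        -5.78792117e-04],
       [ 6.32767874e-04, -2.70143344e-01,  9.62819907e-01,
        -1.43166573e-01],
       [ 0.00000000e+00,  0.00000000e+00,  0.00000000e+00,
         1.00000000e+00]])}
```

View pics/top0.png

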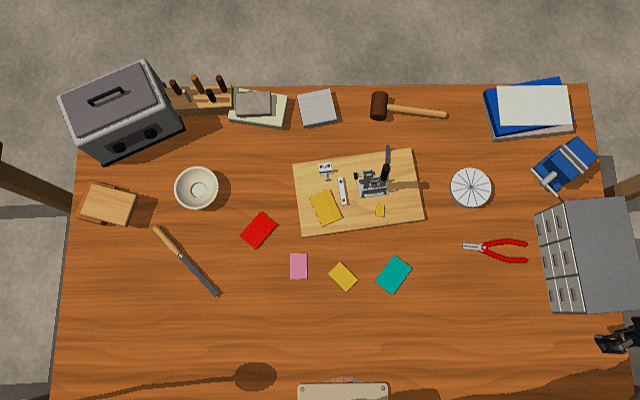

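View pics/scene0.png

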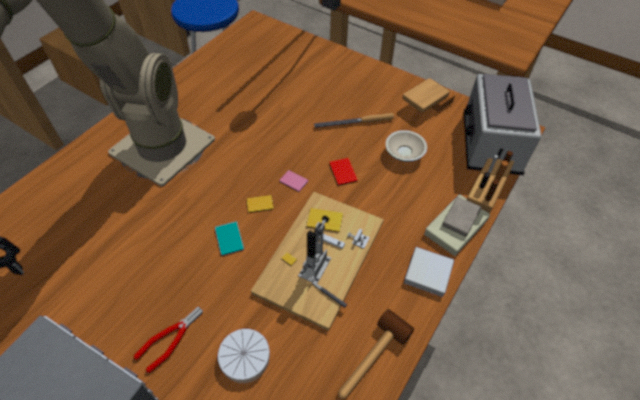

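The brass-coloured candidates are the plate on the board at about (324,207), the one on the bench at (343,276), and the small offcut at (380,210). The plate on the board is the largest and lies by the fence, so it fits the description. I'll confirm it in one crop. The fence is at (342,190), the stop at (325,170), and the lever at about (384,172).

Run:
```python
import cv2
im=cv2.imread("pics/top0.png")[140:290,285:435]
cv2.imwrite("pics/crop1.png",cv2.resize(im,(600,600),interpolation=cv2.INTER_CUBIC))
```

```text
(no output)
```

View pics/crop1.png

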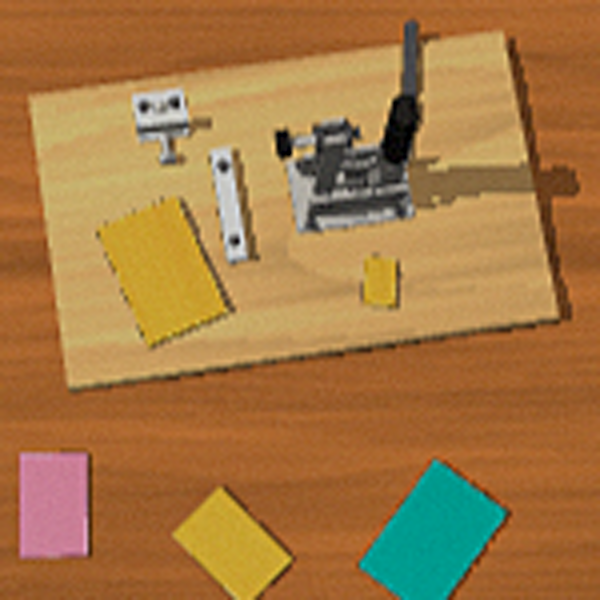

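The crop shows the blank's corners at (96,231), (182,197), (232,311) and (150,347), and the board's corners at (29,97), (505,31), (560,318) and (68,386). The brass piece on the bench is clearly smaller. Next I'll work out the frames.

```bash
cat > h.py <<'E'
import numpy as np, cv2
from workcell import manip, eyes
from scipy.spatial.transform import Rotation as R
def bp(px,z,P,T=None):
    T=P["world_from_camera"] if T is None else T
    px=np.atleast_2d(px); r=np.c_[(px[:,0]-P["cx"])/P["fx"],(px[:,1]-P["cy"])/P["fy"],np.ones(len(px))]@T[:3,:3].T
    return T[:3,3]+r*((z-T[2,3])/r[:,2])[:,None]
def fit(model,world):  # 2D rigid fit
    m,w=np.array(model)-np.mean(model,0),world[:,:2]-world[:,:2].mean(0)
    a=np.arctan2((m[:,0]*w[:,1]-m[:,1]*w[:,0]).sum(),(m*w).sum())
    Q=np.array([[np.cos(a),-np.sin(a)],[np.sin(a),np.cos(a)]])
    t=world[:,:2].mean(0)-Q@np.mean(model,0); e=(np.array(model)@Q.T+t)-world[:,:2]
    return a,Q,t,np.abs(e).max()
def wristT(o):
    T=np.eye(4);T[:3,:3]=R.from_quat(o["ee_rot"]).as_matrix();T[:3,3]=o["position"]
    return T@eyes.camera_params("wrist")["hand_eye"]
E
python3 - <<'E'
from h import *
P=eyes.camera_params("top"); f=lambda c:np.array(c)/4+[285-.375,140-.375]
b=bp(f([(29,97),(505,31),(560,318),(68,386)]),.018,P)
a,Q,t,e=fit([(.105,.17),(.105,-.17),(-.105,-.17),(-.105,.17)],b); print("board",np.degrees(a),t,e)
c=t+Q@[.05,.05]; print("corner",c)
k=bp(f([(96,231),(182,197),(232,311),(150,347)]),.026,P)
a2,_,t2,e2=fit([(.045,.03),(.045,-.03),(-.045,-.03),(-.045,.03)],k); print("blank",np.degrees(a2),t2,e2,"in corner",Q.T@(t2-c),np.degrees(a2-a))
for n,p in dict(fence=(222,155),fence2=(238,260),screw=(168,160)).items(): 
    print(n,Q.T@(bp(f([p]),.028 if n!='screw' else .0245,P)[0,:2]-c))
print("pivot",c+Q@[-.045,-.115])
E
```

```text
board 7.498163811665946 [ 0.6161293  -0.05138572] 0.0012515931762200339
corner [0.65917704 0.00471145]
blank 22.9654697295267 [0.56849209 0.036839  ] 0.002313796418324774 in corner [-0.08571703  0.04368671] 15.467305917860752
fence [-0.01017147 -0.00708127]
fence2 [-0.08555512 -0.00685173]
screw [-0.00746179  0.03034468]
pivot [ 0.62956869 -0.11517744]
```

```bash
python3 -m crank '[[[5,2,4.2,0,0,0,4.6],[5,2,4.2,0,0,0,4.6],[5,2,4.2,0,0,0,4.6],[5,2,4.2,0,0,0,4.6],[5,2,4.2,0,0,0,4.6],[5,2,4.2,0,0,0,4.6],[5,2,4.2,0,0,0,4.6],[5,2,4.2,0,0,0,4.6],[5,2,4.2,0,0,0,4.6],[5,2,4.2,0,0,0,4.6],[5,2,4.2,0,0,0,4.6],[5,2,4.2,0,0,0,4.6],[5,2,4.2,0,0,0,4.6],[5,2,4.2,0,0,0,4.6],[5,2,4.2,0,0,0,4.6],[5,1.6,4.7,0,0,0,5],[5,0,0,0,0,0,0]]]'
cat >> h.py <<'E'
A=np.radians(7.5); Qc=np.array([[np.cos(A),-np.sin(A)],[np.sin(A),np.cos(A)]]); C=np.array([.6592,.0047])
def st():
    o=manip.get_obs(); X=R.from_quat(o["ee_rot"]).as_matrix()
    print("t%.1f"%o["clock"],"corner mm",(1e3*Qc.T@(o["position"][:2]-C)).round(1),"z %.1f"%(1e3*o["position"][2]),"head %.1f"%np.degrees(np.arctan2(X[1,0],X[0,0])),"tilt",np.degrees(X[:2,2]).round(1),
     "F corner",(Qc.T@o["ft_force"][:2]).round(1),"Fz %.1f"%o["ft_force"][2],"w %.2f"%(8.54*o["grip_width"]))
    return o
E
python3 -c "
from h import *
o=st(); p,d=eyes.camera('wrist'); cv2.imwrite('pics/w1.png',p[...,::-1])"
```

```text
clock: 2.22
position: [0.5636, 0.1079, 0.2308]
ee_rot: [0.657, 0.753, 0.001, -0.001]
ft_force: [0.4, -0.1, 0.1]
grip_width: 0.587
grasp_force: 0.0
t2.2 corner mm [-81.4 114.8] z 230.8 head 97.8 tilt [-0.1  0.1] F corner [ 0.4 -0.2] Fz 0.1 w 5.01
```

View pics/w1.png

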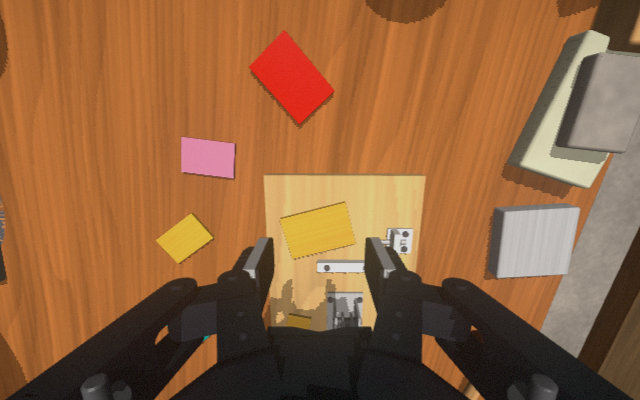

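The wrist view shows the blank's corners at (280,219), (347,202), (356,240) and (294,259). The board's far edge runs from (264,176) to (425,176), and the fence's left end is at (318,263)–(318,272).

Run:
```python
from h import *
o=st(); T=wristT(o); P=eyes.camera_params("wrist")
for n,z,px in (("blank",.026,[(280,219),(347,202),(356,240),(294,259)]),("board(-155,120)(55,120)",.018,[(264,176),(425,176)]),("fence(-85,0)(-85,-14)",.028,[(318,263),(318,272)]),("bracket right top",.042,[(387,229),(412,228)])):
    print(n,(1e3*(bp(px,z,P,T)[:,:2]-C)@Qc).round(1).tolist())
```

```text
t2.3 corner mm [-81.7 112. ] z 230.7 head 97.5 tilt [-0.1  0.1] F corner [-0.5 -0.8] Fz 0.3 w 5.00
blank [[-133.3, 60.0], [-45.2, 83.5], [-31.5, 30.1], [-116.1, 1.6]]
board(-155,120)(55,120) [[-153.1, 116.2], [55.9, 116.5]]
fence(-85,0)(-85,-14) [[-82.9, -3.4], [-82.9, -17.2]]
bracket right top [[5.2, 52.3], [37.0, 53.7]]
```

```bash
python3 -m crank '[[[5,0,0,-4,0,0,0],[5,0,0,-4,0,0,0],[5,0,0,-4,0,0,0],[5,0,0,-4,0,0,0],[5,0,0,-4,0,0,0],[5,0,0,-0.5,0,0,0],[5,0,0,-0.2,0,0,0],[5,0,0,-0.2,0,0,0],[5,0,0,0,0,0,0]]]' 20
python3 -m crank '[[[5,0,0,-0.2,0,0,0],[5,0,0,-0.2,0,0,0]]]'
python3 -m crank '[[[5,0,0,-0.2,0,0,0],[5,0,0,0,0,0,0]]]'
python3 -c "
from h import *
st()"
```

```text
clock: 3.4
position: [0.5645, 0.1032, 0.0234]
ee_rot: [0.66, 0.751, 0.001, 0.001]
ft_force: [-0.8, -0.6, -0.3]
grip_width: 0.586
grasp_force: 0.0
clock: 3.65
position: [0.564, 0.1033, 0.0185]
ee_rot: [0.66, 0.751, 0.0, 0.0]
ft_force: [0.2, 0.7, 0.5]
grip_width: 0.59
grasp_force: 0.0
clock: 3.9
position: [0.5637, 0.1032, 0.0161]
ee_rot: [0.66, 0.751, -0.0, -0.0]
ft_force: [0.3, 0.1, 0.4]
grip_width: 0.586
grasp_force: 0.0
t3.9 corner mm [-81.8 110.1] z 16.1 head 97.4 tilt [-0.  0.] F corner [0.3 0.1] Fz 0.4 w 5.01
```

```bash
python3 -m crank '[[[5,0,0,-0.15,0,0,0],[5,0,0,-0.1,0,0,0]]]'|grep -E "pos|ft"
python3 -m crank '[[[5,0,0,-0.1,0,0,0],[5,0,0,0,0,0,0]]]'|grep -E "pos|ft"
```

```text
position: [0.5641, 0.1033, 0.015]
ft_force: [-9.4, -2.5, 22.3]
position: [0.5641, 0.1033, 0.015]
ft_force: [-10.9, -3.3, 26.3]
```

```bash
python3 -m crank '[[[5,0,0,0.6,0,0,0],[5,0.13,-0.99,0,0,0,0],[5,0.05,-0.4,0,0,0,0],[5,0.05,-0.4,0,0,0,0],[5,0.05,-0.4,0,0,0,0],[5,0.05,-0.4,0,0,0,0],[5,0.05,-0.4,0,0,0,0],[5,0.05,-0.4,0,0,0,0]]]'|grep -E "pos|ft"
python3 -c "
from h import *
st(); p,d=eyes.camera('top'); cv2.imwrite('pics/t2.png',cv2.resize(p[140:250,285:435,::-1],(600,440),interpolation=cv2.INTER_CUBIC))"
```

```text
position: [0.5682, 0.069, 0.0188]
ft_force: [0.5, 1.6, -0.3]
t5.4 corner mm [-81.8  75.6] z 18.8 head 97.4 tilt [ 0. -0.] F corner [0.7 1.5] Fz -0.3 w 4.99
```

View pics/t2.png

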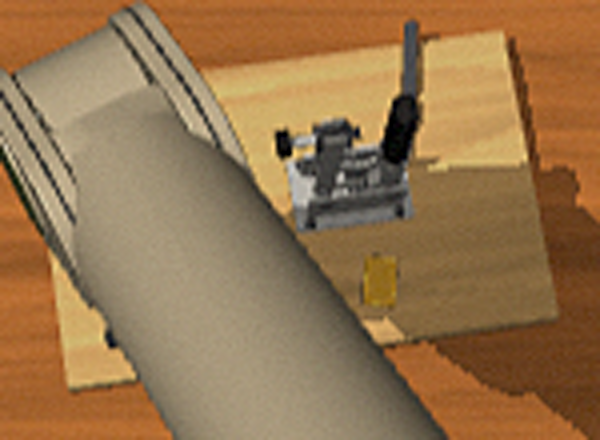

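The arm hides the top view, with only the clamp at (350,170) and the offcut at (380,280) visible. I'll back off, lift and look with the wrist camera.

```bash
python3 -m crank '[[[5,-0.2,1.5,0,0,0,0],[5,0,0,4,0,0,0],[5,0,0,4,0,0,0],[5,0,0,4,0,0,0],[5,0,0,2,0,0,0],[5,0,0,0,0,0,0]]]'|grep -E "pos|ft"
python3 -c "
from h import *
manip.get_obs();p,d=eyes.camera('wrist');p,d=eyes.camera('wrist'); st();cv2.imwrite('pics/w2.png',p[...,::-1])"
```

```text
position: [0.5666, 0.085, 0.1596]
ft_force: [0.0, 0.6, -0.0]
t6.3 corner mm [-82.5  91.2] z 157.4 head 97.4 tilt [-0.1 -0. ] F corner [-0.6 -0. ] Fz -0.3 w 4.98
```

View pics/w2.png

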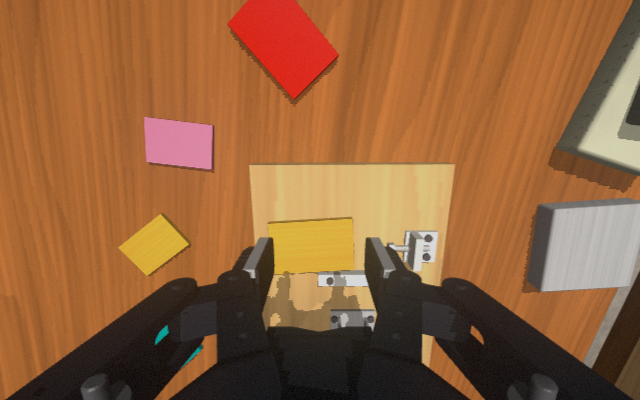

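The blank is now nearly square, with corners (266,223), (352,217) and (354,270). The screw head's face is at (388,248) and the fence's left end at (318,273).

Run:
```python
from h import *
o=st(); T=wristT(o); P=eyes.camera_params("wrist")
for n,z,px in (("blank",.026,[(266,223),(352,217),(354,270),(270,275)]),("board(-155,120)(55,120)",.018,[(249,164),(453,163)]),("fence(-85,0)",.028,[(318,273)]),("screw",.0245,[(388,248)])):
    print(n,(1e3*(bp(px,z,P,T)[:,:2]-C)@Qc).round(1).tolist())
```

```text
t6.3 corner mm [-82.5  91.2] z 157.4 head 97.4 tilt [-0.1 -0. ] F corner [-0.6 -0. ] Fz -0.3 w 4.98
blank [[-138.2, 60.2], [-48.1, 66.7], [-44.0, 5.0], [-137.0, -1.1]]
board(-155,120)(55,120) [[-153.8, 121.1], [53.9, 121.8]]
fence(-85,0) [[-83.7, 2.5]]
screw [[-7.8, 30.7]]
```

```bash
python3 -m crank '[[[2.5,-0.7,-0.67,0,0,0,-9],[2.5,-0.7,-0.67,0,0,0,-9],[2.5,-0.7,-0.67,0,0,0,-9],[2.5,-0.7,-0.67,0,0,0,-9],[2.5,-0.7,-0.67,0,0,0,-9],[2.5,-0.7,-0.67,0,0,0,-9],[2.5,-0.7,-0.67,0,0,0,-9],[2.5,-0.7,-0.67,0,0,0,-9],[2.5,-0.7,-0.67,0,0,0,-9],[2.5,-0.7,-0.67,0,0,0,-9],[2.5,0,0,-4,0,0,0],[2.5,0,0,-4,0,0,0],[2.5,0,0,-3,0,0,0],[2.5,0,0,0,0,0,0]]]'|grep -E "pos|ft"
python3 -c "
from h import *
st()"
```

```text
position: [0.4935, 0.0173, 0.0458]
ft_force: [0.2, 0.1, 0.9]
t8.1 corner mm [-162.7   34.1] z 45.8 head 7.4 tilt [-0.4  0. ] F corner [0.2 0.1] Fz 0.9 w 2.52
```

```bash
python3 -m crank '[[[2.5,0,0,-1.2,0,0,0],[2.5,0,0,-1.25,0,0,0],[2.5,0.4,0.05,0,0,0,0],[2.5,0.4,0.05,0,0,0,0],[2.5,0.4,0.05,0,0,0,0],[2.5,0.4,0.05,0,0,0,0],[2.5,0.4,0.05,0,0,0,0],[2.5,0.3,0.04,0,0,0,0]]]'|grep -E "pos|ft"
python3 -c "
from h import *
st()"
python3 -m crank '[[[2.5,0.3,0.04,0,0,0,0],[2.5,0.3,0.04,0,0,0,0],[2.5,0.3,0.04,0,0,0,0]]]'|grep -E "pos|ft"
python3 -m crank '[[[2.5,0.3,0.04,0,0,0,0],[2.5,0.3,0.04,0,0,0,0],[2.5,0.3,0.04,0,0,0,0]]]'|grep -E "pos|ft"
python3 -c "
from h import *
st()"
```

```text
position: [0.5185, 0.0204, 0.0243]
ft_force: [-5.4, -0.0, 6.1]
t9.1 corner mm [-137.4   33.9] z 24.3 head 7.4 tilt [-0.1 -0. ] F corner [-5.4  0.7] Fz 6.1 w 2.53
position: [0.5272, 0.0216, 0.0243]
ft_force: [-8.8, 0.1, 7.0]
position: [0.536, 0.0229, 0.0242]
ft_force: [-8.2, 0.2, 7.0]
t9.8 corner mm [-119.7   34.1] z 24.2 head 7.4 tilt [-0.2 -0. ] F corner [-8.1  1.3] Fz 7.0 w 2.50
```

```bash
python3 -c "
from h import *
st(); p,d=eyes.camera('wrist'); cv2.imwrite('pics/w3.png',cv2.resize(p[120:370,160:480,::-1],(768,600),interpolation=cv2.INTER_CUBIC))"
```

```text
t9.8 corner mm [-119.7   34.1] z 24.2 head 7.4 tilt [-0.2 -0. ] F corner [-8.1  1.3] Fz 7.0 w 2.50
```

View pics/w3.png

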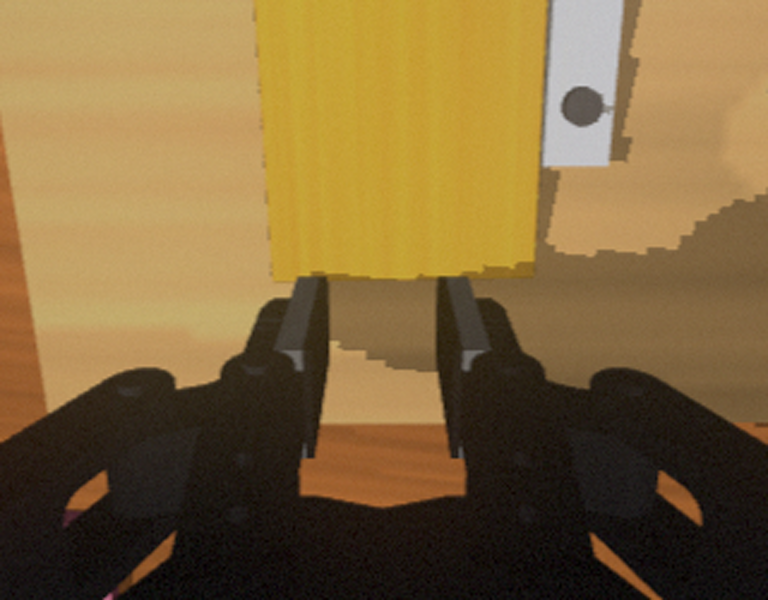

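The blank is now parallel, with its long side beside the fence. The fingers are at its end, along crop row 278.

Run:
```python
from h import *
o=st(); T=wristT(o); P=eyes.camera_params("wrist"); f=lambda *c:np.array(c)/2.4+[160,120]
for n,z,px in (("blank",.026,f((273,281),(535,275),(258,20),(547,20),(541,160))),("fence(-85,0) (0,-14)",.028,f((543,166),(608,166),(550,20)))):
    print(n,(1e3*(bp(px,z,P,T)[:,:2]-C)@Qc).round(1).tolist())
```

```text
t9.8 corner mm [-119.3   34.1] z 24.3 head 7.4 tilt [-0.1 -0. ] F corner [-7.   2.3] Fz 5.6 w 2.50
blank [[-110.5, 59.7], [-109.1, -0.2], [-52.7, 60.1], [-52.9, 0.8], [-82.3, 0.2]]
fence(-85,0) (0,-14) [[-83.1, 0.2], [-83.1, -13.8], [-52.8, 0.7]]
```

```bash
python3 -m crank '[[[2.5,-0.3,-0.04,0,0,0,0],[2.5,0,0,-0.2,0,0,0],[2.5,0.3,0.04,0,0,0,0],[2.5,0.2,0.026,0,0,0,0],[2.5,0.2,0.026,0,0,0,0],[2.5,0.2,0.026,0,0,0,0]]]'|grep -E "pos|ft"
python3 -m crank '[[[2.5,0.15,0.02,0,0,0,0],[2.5,0.1,0.013,0,0,0,0]]]'|grep -E "pos|ft"
python3 -c "
from h import *
st()"
```

```text
position: [0.5432, 0.0235, 0.0222]
ft_force: [-2.7, 0.6, -0.3]
position: [0.5458, 0.0238, 0.0222]
ft_force: [-2.5, 1.5, -0.6]
t10.8 corner mm [-110.    33.8] z 22.2 head 7.4 tilt [-0.  0.] F corner [-2.3  1.8] Fz -0.6 w 2.52
```

```bash
for i in 1; do python3 -m crank '[[[2.5,0.1,0.013,0,0,0,0],[2.5,0.05,0.007,0,0,0,0]]]'|grep -E "pos|ft"; done
python3 -m crank '[[[2.5,0.1,0.013,0,0,0,0]]]'|grep -E "pos|ft"
python3 -c "
from h import *
st()"
```

```text
position: [0.5473, 0.024, 0.0223]
ft_force: [-2.6, 1.5, -1.2]
position: [0.5476, 0.024, 0.0222]
ft_force: [-7.1, -0.0, 1.7]
t11.2 corner mm [-108.1   33.7] z 22.2 head 7.4 tilt [-0.1 -0. ] F corner [-7.1  0.9] Fz 1.7 w 2.53
```

```bash
python3 -m crank '[[[2.5,0.05,0.007,0,0,0,0],[2.5,0.05,0.007,0,0,0,0]]]'|grep -E "pos|ft"
python3 -c "
from h import *
st()"
```

```text
position: [0.5477, 0.0241, 0.0221]
ft_force: [-11.8, -0.5, 5.7]
t11.5 corner mm [-108.    33.7] z 22.1 head 7.4 tilt [-0.2 -0. ] F corner [-11.8   1.1] Fz 5.7 w 2.47
```

The stop is found: the tool stalled at x = -108 with the force up to 12 N. Next I'll back off, lift and swing round for the press against the fence.

```bash
python3 -m crank '[[[2.5,-0.3,-0.04,0,0,0,0],[2.5,-1.4,-0.18,0,0,0,0],[2.5,0,0,5,0,0,0],[2.5,0,0,5,0,0,0],[5,0.65,0.62,0,0,0,9],[5,0.65,0.62,0,0,0,9],[5,0.65,0.62,0,0,0,9],[5,0.65,0.62,0,0,0,9],[5,0.65,0.62,0,0,0,9],[5,0.65,0.62,0,0,0,9],[5,0.65,0.62,0,0,0,9],[5,0.65,0.62,0,0,0,9],[5,0.65,0.62,0,0,0,9],[5,0.65,0.62,0,0,0,9],[5,0,0,0,0,0,0],[5,0,0,0,0,0,0]]]'|grep -E "pos|ft"
python3 -c "
from h import *
st(); p,d=eyes.camera('wrist'); cv2.imwrite('pics/w4.png',cv2.resize(p[150:350,190:490,::-1],(780,520),interpolation=cv2.INTER_CUBIC))"
```

```text
position: [0.5969, 0.0835, 0.1224]
ft_force: [1.3, -0.7, -0.4]
t13.5 corner mm [-51.5  86.3] z 122.4 head 97.2 tilt [ 0. -0.] F corner [ 1.2 -0.9] Fz -0.4 w 5.00
```

View pics/w4.png

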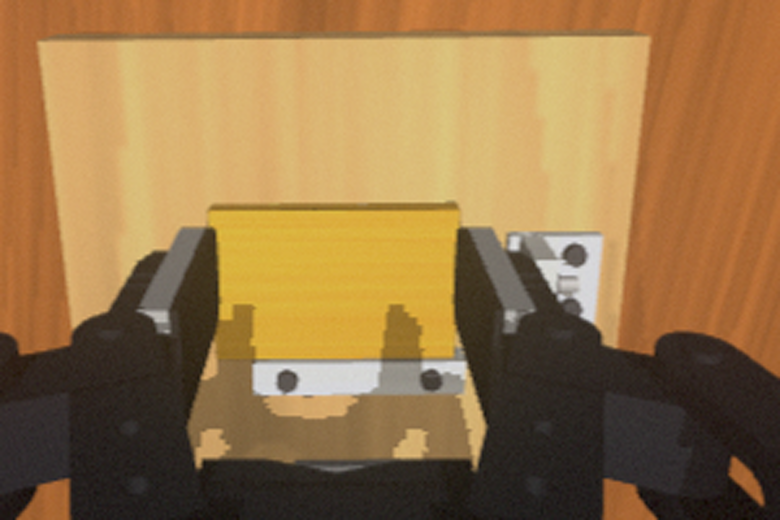

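The blank lies parallel along the fence: its side is at crop row 358 against the fence's top edge. Now a gentle press home.

```bash
python3 -m crank '[[[5,0,0,-5,0,0,0.3],[5,0,0,-4,0,0,0],[5,0,0,-1.4,0,0,0],[5,0,0,0,0,0,0],[5,0.1,-0.8,0,0,0,0],[5,0.04,-0.3,0,0,0,0],[5,0.02,-0.15,0,0,0,0]]]'|grep -E "pos|ft"
python3 -c "
from h import *
st()"
python3 -m crank '[[[5,0.02,-0.15,0,0,0,0],[5,0.01,-0.1,0,0,0,0]]]'|grep -E "pos|ft"
python3 -c "
from h import *
st()"
```

```text
position: [0.5993, 0.071, 0.0191]
ft_force: [-0.9, -0.4, -0.9]
t14.4 corner mm [-50.7  73.5] z 19.1 head 97.6 tilt [ 0.1 -0. ] F corner [-0.9 -0.3] Fz -0.9 w 4.96
position: [0.5991, 0.069, 0.0184]
ft_force: [0.5, -0.2, -0.5]
t14.7 corner mm [-51.2  71.6] z 18.4 head 97.7 tilt [0. 0.] F corner [ 0.5 -0.3] Fz -0.5 w 5.03
```

```bash
python3 -m crank '[[[5,0.01,-0.1,0,0,0,0],[5,0.01,-0.1,0,0,0,0]]]'|grep -E "ft"
python3 -m crank '[[[5,0.01,-0.1,0,0,0,0],[5,0,0,0,0,0,0]]]'|grep -E "ft"
python3 -c "
from h import *
st()"
```

```text
ft_force: [-0.2, 4.9, -0.4]
ft_force: [-0.6, 7.3, -0.9]
t15.2 corner mm [-51.3  70.7] z 18.4 head 97.8 tilt [-0.   0.1] F corner [0.4 7.3] Fz -0.9 w 4.98
```

```bash
python3 -m crank '[[[5,0.01,-0.1,0,0,0,0],[5,0,0,0,0,0,0]]]'|grep -E "ft"
python3 -c "
from h import *
st()"
```

```text
ft_force: [-0.8, 8.7, -1.3]
t15.4 corner mm [-51.3  70.6] z 18.4 head 97.8 tilt [0.  0.2] F corner [0.3 8.8] Fz -1.3 w 4.98
```

```bash
python3 -m crank '[[[5,-0.02,0.2,0,0,0,0],[3,-0.13,1,0,0,0,0],[0,0,0,6,0,0,0],[0,0,0,6,0,0,0],[0,0,0,6,0,0,0],[0,0,0,6,0,0,0],[0,0,0,1.5,0,0,0],[0,0,0,0,0,0,0]]]'|grep -E "pos|ft"
python3 - <<'E'
from h import *
p,d=eyes.camera('wrist'); o=st(); T=wristT(o); P=eyes.camera_params("wrist")
cv2.imwrite('pics/w5.png',cv2.resize(p[150:350,190:490,::-1],(780,520),interpolation=cv2.INTER_CUBIC))
P=eyes.camera_params("top")
for q in ((-45,-115,198),(-45,-115,100),(-45,-70,170)):
    w=np.r_[C+Qc@(np.array(q[:2])/1e3),q[2]/1e3]; c=np.linalg.inv(P["world_from_camera"])@np.r_[w,1]
    print(q,(4*(np.array([P["fx"]*c[0]/c[2]+P["cx"]-285,P["fy"]*c[1]/c[2]+P["cy"]-140]))).round())
E
```

```text
position: [0.5982, 0.0771, 0.2737]
ft_force: [-0.1, 0.1, -0.3]
t16.4 corner mm [-51.6  79.6] z 272.2 head 97.7 tilt [-0.1 -0. ] F corner [-0.4  0.4] Fz -1.6 w 0.02
(-45, -115, 198) [416. 106.]
(-45, -115, 100) [395. 151.]
(-45, -70, 170) [337. 129.]
```

View pics/w5.png

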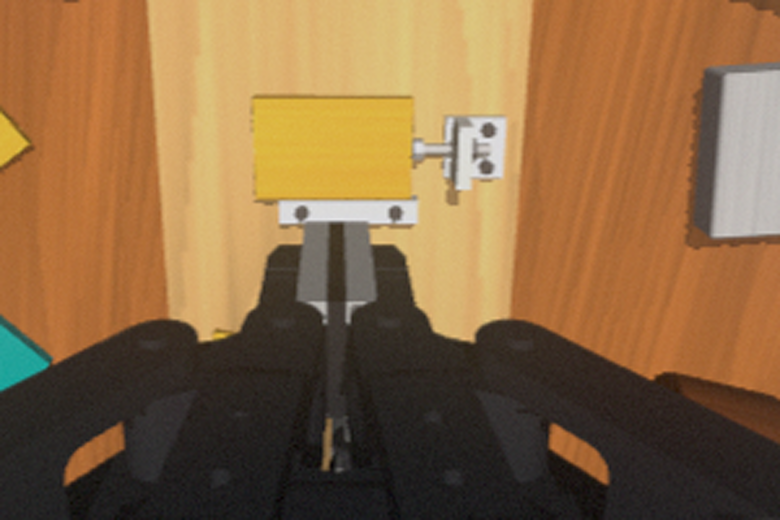

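The blank is seated: its end meets the screw head at crop (412,150), and its long side is on the fence at row 200. Now the lever.

```bash
python3 -m crank '[[[0,0.71,-4.14,0,0,0,0],[0,0.71,-4.14,0,0,0,0],[0,0.71,-4.14,0,0,0,0],[0,0.71,-4.14,0,0,0,0],[0,0,0,0,0,0,0],[0,0,0,-4.5,0,0,0],[0,0,0,0,0,0,0]]]'|grep -E "pos|ft"
python3 -c "
from h import *
st()"
```

```text
position: [0.6239, -0.0881, 0.2237]
ft_force: [-0.0, -0.1, -0.1]
t17.3 corner mm [-47.1 -87.4] z 223.7 head 97.7 tilt [-0.5  0.1] F corner [-0.  -0.1] Fz -0.1 w 0.02
```

```bash
python3 -m crank '[[[0,0.2,0,-3,0,0,0],[0,0,0,-1.9,0,0,0],[0,0,0,0,0,0,0],[0,0.05,-0.4,-0.04,0,0,0],[0,0.05,-0.4,-0.04,0,0,0],[0,0.05,-0.4,-0.04,0,0,0]]]'|grep -E "pos|ft"
python3 -c "
from h import *
st()"
python3 -m crank '[[[0,0.05,-0.4,-0.04,0,0,0],[0,0.05,-0.4,-0.04,0,0,0],[0,0.05,-0.4,-0.04,0,0,0],[0,0.05,-0.4,-0.04,0,0,0],[0,0.05,-0.4,-0.04,0,0,0],[0,0.05,-0.4,-0.04,0,0,0],[0,0.05,-0.4,-0.04,0,0,0]]]'|grep -E "pos|ft"
python3 -c "
from h import *
st()"
```

```text
position: [0.6303, -0.1009, 0.1789]
ft_force: [0.1, 1.1, 0.2]
t18.1 corner mm [ -42.5 -101. ] z 178.9 head 97.7 tilt [ 0.1 -0. ] F corner [0.3 1.1] Fz 0.2 w 0.02
position: [0.6333, -0.1289, 0.1752]
ft_force: [0.6, 0.2, -0.2]
t18.9 corner mm [ -43.1 -129.1] z 175.2 head 97.7 tilt [-0. -0.] F corner [0.6 0.1] Fz -0.2 w -0.01
```

```bash
python3 -m crank '[[[0,0.05,-0.42,-0.22,0,0,0],[0,0.05,-0.42,-0.22,0,0,0],[0,0.05,-0.42,-0.22,0,0,0],[0,0.05,-0.42,-0.22,0,0,0],[0,0.05,-0.42,-0.22,0,0,0],[0,0.05,-0.42,-0.22,0,0,0],[0,0.05,-0.42,-0.22,0,0,0],[0,0.05,-0.39,-0.3,0,0,0],[0,0.05,-0.39,-0.3,0,0,0],[0,0.05,-0.39,-0.3,0,0,0],[0,0.05,-0.39,-0.3,0,0,0],[0,0.05,-0.39,-0.3,0,0,0],[0,0.05,-0.39,-0.3,0,0,0],[0,0.05,-0.39,-0.3,0,0,0]]]'|grep -E "pos|ft"
python3 -c "
from h import *
st()"
```

```text
position: [0.6404, -0.1855, 0.1387]
ft_force: [-0.0, 0.2, -0.7]
t20.7 corner mm [ -43.5 -186.1] z 138.7 head 97.7 tilt [0. 0.] F corner [-0.   0.2] Fz -0.7 w 0.01
```

```bash
python3 -m crank '[[[0,0.03,-0.24,-0.3,0,0,0],[0,0.03,-0.24,-0.3,0,0,0],[0,0.03,-0.24,-0.3,0,0,0],[0,0.03,-0.24,-0.3,0,0,0],[0,0.03,-0.24,-0.3,0,0,0],[0,0.03,-0.24,-0.3,0,0,0]]]'|grep -E "pos|ft"
python3 -m crank '[[[0,0.02,-0.165,-0.3,0,0,0],[0,0.02,-0.165,-0.3,0,0,0],[0,0.02,-0.165,-0.3,0,0,0],[0,0.02,-0.165,-0.3,0,0,0],[0,0.02,-0.165,-0.3,0,0,0]]]'|grep -E "pos|ft"
python3 -c "
from h import *
st()"
```

```text
position: [0.6423, -0.1993, 0.121]
ft_force: [-1.6, 2.5, 3.5]
position: [0.6434, -0.2075, 0.1066]
ft_force: [-4.4, 3.5, 7.9]
t22.1 corner mm [ -43.3 -208.3] z 106.6 head 97.7 tilt [0. 0.] F corner [-3.9  4.1] Fz 7.9 w -0.03
```

```bash
python3 -m crank '[[[0,0.015,-0.12,-0.3,0,0,0],[0,0.015,-0.12,-0.3,0,0,0],[0,0.015,-0.12,-0.3,0,0,0],[0,0.015,-0.12,-0.3,0,0,0]]]'|grep -E "pos|ft"
python3 -m crank '[[[0,0.01,-0.1,-0.25,0,0,0],[0,0.01,-0.1,-0.25,0,0,0],[0,0.01,-0.1,-0.25,0,0,0]]]'|grep -E "pos|ft"
python3 -c "
from h import *
st()"
```

```text
position: [0.644, -0.2126, 0.0944]
ft_force: [-2.0, 1.8, 5.5]
position: [0.6442, -0.2157, 0.0861]
ft_force: [0.4, 0.9, 0.8]
t22.9 corner mm [ -43.6 -216.5] z 86.1 head 97.7 tilt [0. 0.] F corner [0.5 0.9] Fz 0.8 w -0.01
```

```bash
python3 -m crank '[[[0,0,-0.03,-0.2,0,0,0],[0,0,-0.03,-0.15,0,0,0],[0,0,0,0,0,0,0]]]'|grep -E "pos|ft"
python3 -m crank '[[[0,0,0,3,0,0,0],[0,0,0,6,0,0,0],[0,0,0,6,0,0,0],[0,-1,3,3,0,0,0],[0,-3,5,0,0,0,0],[0,-3,5,0,0,0,0],[0,-3,0,0,0,0,0],[0,-3,0,0,0,0,0],[0,0,0,0,0,0,0],[0,0,0,0,0,0,0]]]'|grep -E "pos|ft"
python3 -c "
from h import *
st()
p,d=eyes.camera('scene'); cv2.imwrite('pics/s6.png',cv2.resize(p[180:340,240:400,::-1],(600,600),interpolation=cv2.INTER_CUBIC))"
```

```text
position: [0.6439, -0.2166, 0.0826]
ft_force: [-0.4, -0.4, 0.7]
position: [0.5146, -0.0866, 0.2633]
ft_force: [0.2, -0.4, -0.0]
t24.6 corner mm [-155.3  -71.6] z 263.3 head 97.6 tilt [ 0.1 -0. ] F corner [ 0.1 -0.4] Fz -0.0 w -0.03
```

View pics/s6.png

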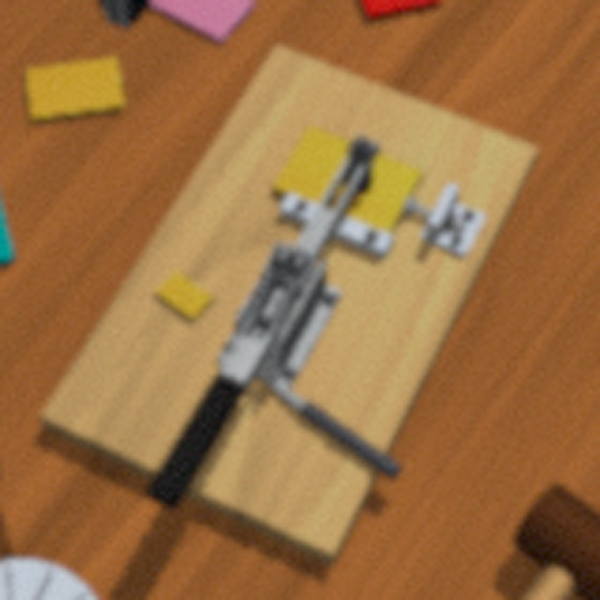

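The clamp is shut. The lever lies down from (240,380) to (168,495), the foot is on the blank at (362,150), and the blank touches the fence and the screw at (410,205). I'll check the lever angle from depth, then hand in.

Run:
```python
from h import *
from workcell import job
p,d=eyes.camera("scene"); P=eyes.camera_params("scene"); zs=[]
for x,y in ((228,400),(205,435),(180,475)):
    u,v=240+x/3.75,180+y/3.75; k=d[int(v),int(u)]
    w=(P["world_from_camera"]@[(u-P["cx"])/P["fx"]*k,(v-P["cy"])/P["fy"]*k,k,1])[:3]
    print((1e3*Qc.T@(w[:2]-C)).round(1),"z %.1f"%(1e3*w[2])); zs.append(w[2])
if max(zs)<.08: print(job.hand_in())
```

```text
[ -36.3 -177.1] z 68.0
[ -37.1 -205.4] z 71.1
[ -38.9 -234.1] z 68.5
the job is handed in; nothing more can be done
None
```

The job is handed in: the blank is flush against the fence and butted on the stop screw, and the clamp has snapped past dead centre with its foot on the blank. The robot is clear and touching nothing, about 25 s were used, and I left the other things alone.

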